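# Make up a finger-prick kit and a microscopy kit

### The arm

A 6-joint arm with a two-finger parallel gripper is mounted at the origin on a cart in front of the work surface, level with it; the furniture and walls round the work are solid. World frame = base frame: x ahead of the robot, y to its left, z up, the work surface at z = 0. Lengths are in m, angles in rad, forces in N, time in s.
With the tool pointing down it reaches from about 0.3 to 0.85 m from the base axis. Payload 5.4 kg.
Tool frame: the origin (TCP) lies at the very end of the fingers, on their centre line; the grasp point (between the pads) lies 19 mm behind it; z points along the fingers, y is the line along which they close (so a half turn about z gives the same grasp; the last joint's range is limited). The gripper opens to 85 mm and grips with 20 to 120 N. Pads are 22 mm wide; open, the fingers measure 114 mm over their backs; the gripper's body (76 mm by 85 mm) begins 54 mm behind the grasp point. The pads swing forward as they close: fully open they stand 13 mm farther back than shut.
Start: joints at [1.125, 0.158, 1.597, -0, 1.386, -0.21], TCP at [0.134, 0.559, 0.231] pointing down, gripper open.
Joint ranges: [-2.91, 2.91], [-0.94, 2.29], [0.18, 2.7], [-1.29, 4.43], [0.17, 2.64], [-3, 3]. Speed limits (rad/s): [2.57, 2.57, 3.14, 3.14, 3.14, 3.14].

### API

Orientations are given as a unit quaternion [x, y, z, w].
In Python, from plant import monitor, camera, camera_info, manip, search_frame, cut_out gives the robot as it stands.
- The arm moves only by the shell command python3 -m pendant 'ROWS'. ROWS is JSON, a list of rows, each a list of 3 entries, a list of its own where there are three numbers: the closure, from 0 (fully open) to 1 (shut), then the shift along the tool's x, y, z in mm, then the turn about the tool's z in rad. In form: [[claw, [tx, ty, tz], spin], ...]. A call has 1 to 8 rows; each row shifts and turns the commanded pose from where the row before left it, along the tool's axes as they then stand; what a row does not reach is not made up. A row lasts 1/8 s, in which the tool goes at most 62.5 mm and 10.7 degrees, less where a joint would pass 70% of its speed; a pose out of reach is approached as far as the arm can. A call with a gripper value outside its range is refused whole. The fingers move at their own pace and stop on an object; the grip force is fixed at half the most. Time passes only in rows, so rows that do not move let the fingers close. It gives the time, the measured TCP pose, the force, the opening and the grip force at its end, in the units of the state.
- monitor.observe(): the state, without advancing time (a new reading comes with each control period).
- camera(name): name is "side" or "top" or "wrist"; returns (picture, depth): 400x640x3 uint8, red, green, blue; 400x640 float32, m along the optical axis (not along the pixel's ray), 0 where there is no reading.
- camera_info(name): a dict with "fx", "fy", "cx", "cy" (pixels), "distortion" ([k1, k2, p1, p2, k3] as OpenCV has them; the pictures are not rectified), "world_to_cam" (4x4, takes a point from world to camera coordinates). Camera axes: x right, y down, z forward; pixel columns grow to the right and rows downward; lengths in m; the calibration is good to about 2 mm. A picture is of the moment at which its call begins: read the wrist's pose just before it. camera_info takes no time and is no camera call; for the wrist camera it gives the pose at the moment of the call.
- manip.close_job(): hands the job in; it is judged then, once.
Trained networks look in the newest picture that a camera, given by its name, has taken for a name from the list of things; names that differ only in an ending like _2 or _b are one class to them, and where a whole thing is asked for, a point or a joint stands for the part that bears it (a point fixed in the world has none). Each returns a list of dicts, best first, with "confidence" (0 to 1); they miss things now and then, are a little off and sometimes report something else, mostly with a low value. They report only what shows in the picture. A call takes as long as a camera call. They do not tell look-alikes from the thing itself.
- search_frame(camera, name): "position" ([column, row] in pixels, amid what is visible of it).
- cut_out(camera, name): "region" (400x640 bool, what is visible of it) and "position" ([column, row] in pixels, amid what is visible of it).
The state is a dict: "t": time; "q": joint angles; "joint_vel": joint speeds; "joint_efforts": joint torques, N m; "tool_pos": TCP position; "ee_rot": TCP orientation; "force": force on the tool from outside, world axes, zero at the start; "ft_torque": the same for the moment, N m; "finger_gap": opening from 0.0 (shut) to 1.0 (fully open); "finger_force": force on a finger pad.
Only numpy, scipy, OpenCV 4.12 (cv2) and the standard library are available. Lean on these libraries where they do the work, as an engineer would, in place of code of your own. Each camera call takes 0.05 s, during which the arm holds its last target. There are 200 camera calls.

### The job

From the stock in front of the robot (not the spares at the far right end of the bench), make up the finger-prick kit in the white three-bay tray: the lancet carton upright in the end bay that it just fits, the dropper bottle upright in the round well in the middle, the test cassette flat in the wide bay at the other end. Make up the microscopy kit in the spring-floored metal well: the carton of slides flat on the sprung floor, lengthwise in the well, then the square carton of cover glasses flat and central on top of it. Keep the two cartons of glass level and set them down without dropping them; leave the swab carton and the specimen cup where they stand.

Things in the scene. Friction and masses are not known exactly. Their poses are not given: they have to be found in the camera images.
- kit_tray: Fixed white tray, 102 (x) x 212 (y) x 16 mm high; walls and dividers 3 mm. Origin: centre of underside. Heights from there. Lancet bay: inside 96 (x) x 70 (y), centre y=+68, floor 3. Middle: grey insert, top 14, round well 44 dia, centre (0, +2), floor 6. Cassette bay: inside 96 x 74, centre y=-66, floor 3. Its x points away from the robot within 0.3 rad, so lancet bay at the left.
- glass_well: Fixed aluminium well, open on top, inside 76 (x) x 99 (y) mm, walls 4 mm, rim 80 mm above the bench flaring 7 mm outward to 84 high; base plate 108 x 119. The walls facing its -x and +x have a slot for fingers, 52 mm wide, from the rim down to 21 mm. Origin: centre of underside; its x points away from the robot within 0.3 rad.
- well_floor (a joint): Depth (m) by which the well's grey sprung floor (72 x 95 mm) has sunk: 0 = empty, its top 76 mm above the bench; at most 0.060. Spring 53 N/m, damped, settles in about half a second: sinks about 34 mm under the slides carton and about 22 mm more under the cover glasses (a few mm either way), so the top of the load stays near the rim.
- slides_carton: White carton of microscope slides with a green stripe, lying flat: 60 (its x) x 83 (its y) x 34 mm high, about 0.20 kg; origin at the centre of its underside. Goes into the well first, its y along the well's y.
- coverglass_carton: Small square white carton of cover glasses, 55 x 55 x 22 mm high, about 0.12 kg; origin at the centre of its underside. Goes on top of the slides carton. Stands up to 0.39 m right of the middle; a like carton farther right is a spare.
- lancet_carton: White carton of lancets with a red stripe, standing upright: 47 (its x) x 71 (its y) x 60 mm high, 0.08 kg; origin at the centre of its underside. Fits the lancet bay only with its 71 mm side (its y) along the tray's x. Stands up to 0.39 m right of the middle; a like carton farther right is a spare.
- dropper_bottle: Round white dropper bottle, body 30 mm in diameter up to 53 mm, then a narrower cap (20 mm at its foot, tapering) up to 80 mm; about 0.035 kg; standing, origin at the centre of its underside. Stands up to 0.39 m right of the middle; like ones farther right are spares.
- cassette: Flat white test cassette, 70 (its x) x 20 (its y) x 5 mm high, lying flat with its windows up; origin at the centre of its underside. Lies up to 0.39 m right of the middle; like ones farther right are spares.
- swab_carton: Bystander, not part of either kit: larger white carton, 57 x 111 x 62 mm, beyond the stock. Leave it.
- specimen_cup: Bystander, not part of either kit: round specimen cup with a broad screw lid, 61 mm in diameter, 68 mm high, beyond the stock. Leave it.
Not all that is in view belongs to the job. Leave any orange look-alike of the slides_carton alone.

How it is judged:
By the outcome, as a careful person would: the job done as asked, in the order asked, and still so for the second after the job is handed in, with the robot touching nothing.
It also fails if it takes over 128 s, if anything falls off the work surface, if the arm or the gripper's body presses on something with over 40 N, if the wrist force passes 120 N, or if a joint passes its speed limit or range.

## Working session

There is one attempt and no reset: what is moved stays moved. The work goes in short steps, Python scripts to look and compute and a shell command to move; the robot and the scene stay as the last step left them, time stands still between calls to the robot, and variables do not carry over. Pictures are saved under pics/ and viewed, at most 17 in all, crops included, and the job is handed in when it is done.

```bash
ls; mkdir -p pics
python3 - <<'E'
from plant import *
from plant import monitor,camera,camera_info
import cv2,numpy as np
s=monitor.observe();print({k:np.round(v,3).tolist() for k,v in s.items()})
for n in("top","side"):
    p,d=camera(n);cv2.imwrite(f"pics/{n}0.png",p[:,:,::-1]);np.save(f"pics/{n}0d.npy",d)
    i=camera_info(n);print(n,i["fx"],i["cx"],i["cy"],i["distortion"],np.round(i["world_to_cam"],3).tolist())
E
```

```text
pics
{'t': 0.0, 'q': [1.125, 0.159, 1.598, -0.0, 1.386, -0.21], 'joint_vel': [-0.002, -0.0, 0.0, -0.0, -0.001, -0.0], 'joint_efforts': [0.0, -39.601, -33.143, -0.0, 0.009, -0.0], 'tool_pos': [0.134, 0.559, 0.23], 'ee_rot': [0.118, 0.993, -0.001, -0.0], 'force': [-0.134, -0.089, 0.505], 'ft_torque': [0.001, 0.027, -0.011], 'finger_force': 0.0, 'finger_gap': 0.999}
top 389.48088537067264 314.9470035329434 202.46077301289915 [-0.01930917  0.          0.          0.          0.        ] [[0.004, -1.0, -0.01, -0.177], [-0.998, -0.003, -0.062, 0.567], [0.062, 0.01, -0.998, 1.54], [0.0, 0.0, 0.0, 1.0]]
side 487.93027307770643 321.7924536065233 202.73256257911444 [0.04342934 0.         0.         0.         0.        ] [[0.933, -0.359, -0.001, -0.621], [-0.281, -0.729, -0.624, 0.086], [0.223, 0.583, -0.781, 1.678], [0.0, 0.0, 0.0, 1.0]]
```

View pics/top0.png

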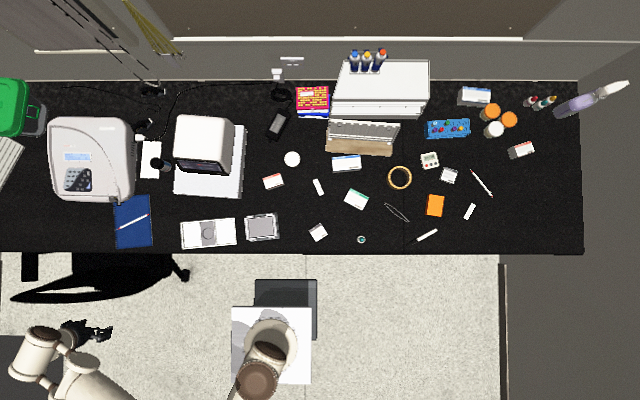

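View pics/side0.png

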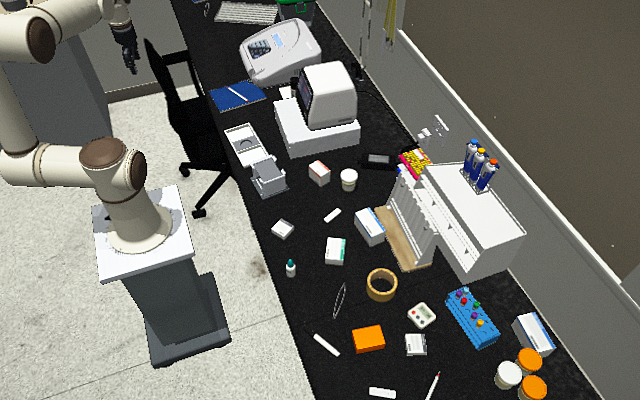

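Top picture candidates (pixels):
- Lancet: red stripe (273,182); the one at (521,150) is a spare.
- Cassette: (319,187); (427,235) and (470,211) are spares.
- Slides: green stripe (356,199); the orange look-alike is at (435,205).
- Cover glass: (318,232); (450,176) is a spare.
- Bottle: (361,239).
- Bystanders: swab carton (346,163) and cup (292,159).
- Places: tray (208,233), well (262,227).

I choose the first of each, all left of column 369, which is 0.39 m right of the middle.

```bash
cat > h.py <<'E'
import numpy as np,cv2,json
from plant import monitor,camera,camera_info,cut_out,search_frame
from scipy.spatial.transform import Rotation as R
def K(i): return np.array([[i["fx"],0,i["cx"]],[0,i["fy"],i["cy"]],[0,0,1.]])
def ray(i,uv):
    p=cv2.undistortPoints(np.array(uv,float).reshape(-1,1,2),K(i),np.array(i["distortion"])).reshape(-1,2)
    T=np.linalg.inv(i["world_to_cam"]); d=np.c_[p,np.ones(len(p))]@T[:3,:3].T
    return T[:3,3],d          # d scaled to unit optical depth
def cloud(i,depth,mask):
    v,u=np.nonzero(mask&(depth>0)); o,d=ray(i,np.c_[u,v]); return o+d*depth[v,u][:,None]
def plane(i,uv,z):
    o,d=ray(i,uv); return o+d*((z-o[2])/d[:,2])[:,None]
def proj(i,P):
    T=i["world_to_cam"]; q=np.array(P,float).reshape(-1,3)@T[:3,:3].T+T[:3,3]
    return cv2.projectPoints(q,np.zeros(3),np.zeros(3),K(i),np.array(i["distortion"]))[0].reshape(-1,2)
def tool():
    s=monitor.observe(); r=R.from_quat(s["ee_rot"]); y=r.apply([0,1,0])
    return np.array(s["tool_pos"]),r,np.arctan2(y[1],y[0])
def go(target,yaw=None):
    """tool-axis shift in mm (in present axes) and spin for world target, yaw of closing line mod pi"""
    p,r,a=tool(); sh=r.inv().apply(np.array(target)-p)*1000
    sp=None if yaw is None else -((yaw-a+np.pi/2)%np.pi-np.pi/2)
    print("at",p.round(4),"yaw",round(a,3),"shift mm",sh.round(1),"dist",np.linalg.norm(sh).round(),"spin",sp and round(sp,3),"q6",round(monitor.observe()["q"][5],2))
def top(P,tol=.004):
    """rect of the top face of a cloud: centre xyz, sides, angle of each side"""
    z=np.percentile(P[:,2],95); Q=P[abs(P[:,2]-z)<tol]; z=np.median(Q[:,2])
    (c,(w,h),a)=cv2.minAreaRect((Q[:,:2]*1000).astype(np.float32))
    return np.array([*np.array(c)/1000,z]),(round(w,1),round(h,1)),np.deg2rad(a)
E
python3 - <<'E'
from h import *
p,d=camera("top"); i=camera_info("top")
for n in["kit_tray","glass_well","slides_carton","coverglass_carton","lancet_carton","dropper_bottle","cassette","swab_carton","specimen_cup"]:
    for c in cut_out("top",n)[:4]:
        P=cloud(i,d,c["region"])
        if len(P)>4: print(n,round(c["confidence"],2),np.round(c["position"]),len(P),np.median(P,0).round(3),*[np.round(x,3) for x in top(P,.006)])
w=camera_info("wrist");pp,r,a=tool();T=np.linalg.inv(w["world_to_cam"]);
print("wrist cam in tool",r.inv().apply(T[:3,3]-pp).round(3),(r.inv().as_matrix()@T[:3,:3]).round(3).tolist(),w["fx"],w["cx"],w["cy"],w["distortion"])
E
```

```text
kit_tray 0.6 [208. 231.] 1470 [0.444 0.254 0.006] [0.444 0.251 0.016] [108.2 219.9] 0.095
glass_well 0.78 [261. 224.] 904 [0.47  0.035 0.074] [0.471 0.035 0.08 ] [ 93.6 117.8] 0.129
glass_well 0.28 [352. 202.] 321 [ 0.581 -0.334  0.033] [ 0.582 -0.335  0.036] [81.1 56.7] 1.114
slides_carton 0.76 [354. 201.] 340 [ 0.581 -0.337  0.033] [ 0.582 -0.335  0.036] [81.1 56.7] 1.114
slides_carton 0.74 [429. 205.] 347 [ 0.558 -0.644  0.033] [ 0.558 -0.647  0.035] [57.5 82.5] 1.434
coverglass_carton 0.71 [317. 233.] 189 [ 0.45  -0.183  0.022] [ 0.45  -0.184  0.023] [52.7 53.7] 0.591
lancet_carton 0.64 [270. 181.] 223 [ 0.649 -0.007  0.059] [ 0.651 -0.008  0.062] [43.7 69.2] 0.334
dropper_bottle 0.41 [360. 240.] 37 [ 0.425 -0.35   0.06 ] [ 0.425 -0.351  0.079] [7.7 7.5] 0.008
cassette 0.43 [318. 188.] 63 [ 0.635 -0.187  0.005] [ 0.632 -0.185  0.006] [61.8 17.7] 0.404
swab_carton 0.73 [350. 164.] 474 [ 0.717 -0.296  0.061] [ 0.722 -0.295  0.063] [ 56.2 108.9] 0.115
specimen_cup 0.62 [295. 162.] 183 [ 0.734 -0.085  0.067] [ 0.734 -0.083  0.068] [53.8 55.3] 0.551
wrist cam in tool [ 0.074 -0.    -0.143] [[0.0, -0.956, -0.292], [1.0, -0.0, 0.001], [-0.001, -0.292, 0.956]] 311.85870876068753 323.6631808831857 202.7596294536867 [0.00551164 0.         0.         0.         0.        ]
```

```bash
python3 -c "
from h import *
go([.42,.15,.25],np.pi/2)
r=R.from_quat([0.118,0.993,0,0]);print(r.inv().apply([286,-409,20]))"
```

```text
at [0.1344 0.5591 0.2313] yaw 1.335 shift mm [-373.3 -331.1  -18.7] dist 499.0 spin -0.236 q6 -0.21
[-373.88617693 -330.58452278  -20.        ]
```

```bash
python3 -m pendant '[[0,[-46,-41,-2.5],0],[0,[-46,-41,-2.5],0],[0,[-46,-41,-2.5],0],[0,[-46,-41,-2.5],0],[0,[-46,-41,-2.5],0],[0,[-46,-41,-2.5],0],[0,[-46,-41,-2.5],0],[0,[-46,-41,-2.5],0]]'; python3 -m pendant '[[0,[0,0,0],-0.12],[0,[0,0,0],-0.12],[0,[0,0,0],0]]'
cat > look.py <<'E'
import sys
from h import *
tag=sys.argv[1]; i=camera_info("wrist"); p,d=camera("wrist")
cv2.imwrite(f"pics/{tag}.png",p[:,:,::-1])
for n in sys.argv[2:]:
    for c in cut_out("wrist",n)[:3]:
        P=cloud(i,d,c["region"])
        if len(P)>20: print(n,round(c["confidence"],2),np.round(c["position"]),len(P),*[np.round(x,4) for x in top(P)])
go([.45,.25,.25],0)
E
python3 look.py w1 kit_tray glass_well
```

```text
t: 1.6
tool_pos: [0.4165, 0.1524, 0.2518]
ee_rot: [0.118, 0.993, 0.0, 0.001]
force: [1.4, 0.2, -0.4]
finger_gap: 1.003
finger_force: 0.0
t: 1.98
tool_pos: [0.4156, 0.154, 0.2514]
ee_rot: [-0.001, 1.0, 0.0, 0.0]
force: [-0.5, 0.5, -0.8]
finger_gap: 1.001
finger_force: 0.0
kit_tray 0.62 [403. 192.] 14393 [0.4436 0.2532 0.0154] [108.6 218.2] 0.0941
kit_tray 0.56 [ 17. 369.] 1457 [ 0.7005 -0.2714  0.0619] [21.8 52.5] 0.819
glass_well 0.72 [215. 216.] 10863 [0.4704 0.0335 0.082 ] [ 94.9 117.6] 0.1176
at [0.4155 0.1543 0.2514] yaw 1.574 shift mm [-34.8  95.6   1.4] dist 102.0 spin -1.568 q6 -1.49
```

View pics/w1.png

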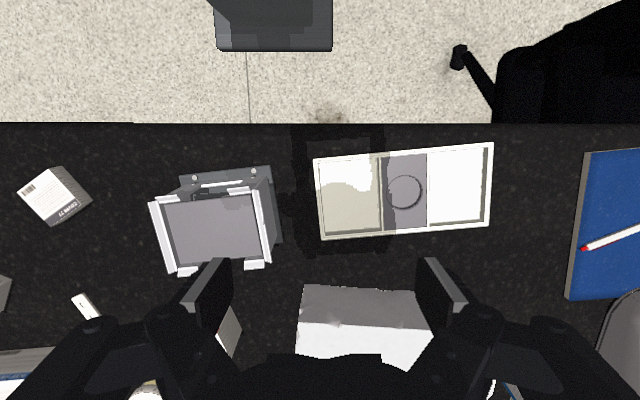

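```bash
python3 -c "
from h import *
i=camera_info('wrist');print(plane(i,[[404,191]],.014), 'pred', .4436-.002*np.sin(.094),.2532+.002)
go([.651,-.008,.19],.334)"
```

```text
[[0.44155126 0.25570502 0.014     ]] pred 0.4434122767390417 0.2552
at [0.4155 0.1543 0.2514] yaw 1.574 shift mm [-235.1 -163.    61.4] dist 293.0 spin 1.24 q6 -1.49
```

```bash
python3 -m pendant '[[0,[-10,-54,0],0],[0,[-20,-54,0],0],[0,[-30,-54,0],0],[0,[-58,0,15],0],[0,[-58,0,15],0],[0,[-58,0,15],0],[0,[0,0,15],0.17],[0,[0,0,0],0.17]]'; python3 -m pendant '[[0,[0,0,0],0.18],[0,[0,0,0],0.18],[0,[0,0,0],0.18],[0,[0,0,0],0.18],[0,[0,0,0],0.18],[0,[0,0,0],0]]'; python3 look.py w2 lancet_carton; python3 -c "
from h import *
go([.651,-.008,.022],.334)"
```

```text
t: 3.12
tool_pos: [0.6496, -0.0062, 0.1881]
ee_rot: [0.17, 0.985, 0.0, -0.003]
force: [-0.6, -0.3, 0.6]
finger_gap: 0.998
finger_force: 0.0
t: 3.88
tool_pos: [0.6502, -0.0065, 0.1912]
ee_rot: [0.579, 0.816, -0.0, -0.0]
force: [-0.3, -0.1, -0.6]
finger_gap: 1.001
finger_force: 0.0
lancet_carton 0.75 [324. 190.] 3969 [ 0.6505 -0.0082  0.0601] [45.1 70.4] 0.3305
at [ 0.6502 -0.0066  0.1912] yaw 0.338 shift mm [ 308.5 -103.8  -58.8] dist 331.0 spin 0.338 q6 -0.53
at [ 0.6502 -0.0066  0.1912] yaw 0.338 shift mm [ -1.6   0.3 169.2] dist 169.0 spin 0.004 q6 -0.53
```

View pics/w2.png

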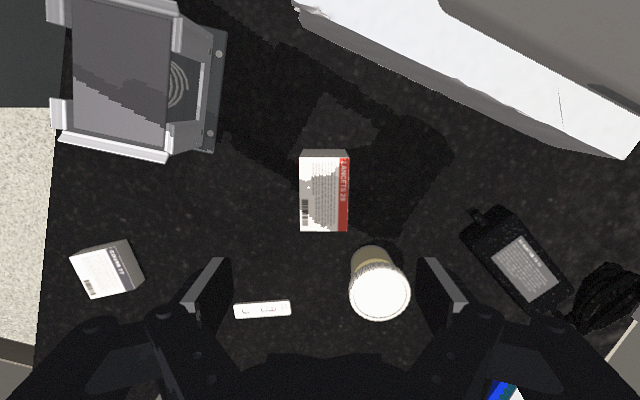

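```bash
python3 -m pendant '[[0,[-1.5,0,40],0],[0,[0,0,45],0],[0,[0,0,45],0],[0,[0,0,38],0],[1,[0,0,0],0],[1,[0,0,0],0],[1,[0,0,0],0],[1,[0,0,0],0]]';  python3 -m pendant '[[1,[0,0,0],0],[1,[0,0,-30],0],[1,[0,0,-50],0],[1,[0,0,-50],0],[1,[0,0,0],0]]'; python3 -c "
from h import *
go([.47,.1,.15],.334)
c=np.array([.4436,.2532])+68e-3*np.array([-np.sin(.094),np.cos(.094)]);print(c)
go([*c,.15],.094+np.pi/2)"
```

```text
t: 4.97
tool_pos: [0.6527, -0.0086, 0.026]
ee_rot: [0.579, 0.815, 0.001, 0.002]
force: [0.7, -0.8, 6.3]
finger_gap: 0.538
finger_force: 62.9
t: 5.6
tool_pos: [0.6542, -0.0089, 0.1598]
ee_rot: [0.579, 0.815, 0.002, 0.005]
force: [0.1, -0.4, -1.5]
finger_gap: 0.537
finger_force: 62.3
at [ 0.6542 -0.0089  0.1598] yaw 0.335 shift mm [ 163.5 -138.2    7.6] dist 214.0 spin 0.001 q6 -0.53
[0.43721741 0.3208998 ]
at [ 0.6542 -0.0089  0.1598] yaw 0.335 shift mm [382.9 -96.5   6.7] dist 395.0 spin -1.329 q6 -0.53
```

```bash
python3 -m pendant '[[1,[38,-41,0],0],[1,[38,-41,0],0],[1,[38,-41,0],0],[1,[37,-41,0],0],[1,[58,17,0],0],[1,[58,17,0],0],[1,[58,17,0],0],[1,[58,17,0],0]]';  python3 -m pendant '[[1,[0,0,0],-0.166],[1,[0,0,0],-0.166],[1,[0,0,0],-0.166],[1,[0,0,0],-0.166],[1,[0,0,0],-0.166],[1,[0,0,0],-0.166],[1,[0,0,0],-0.166],[1,[0,0,0],-0.166]]'; python3 -m pendant '[[1,[0,0,0],0],[1,[0,0,0],0]]'; python3 look.py w3 lancet_carton; python3 -c "
from h import *
go([.4372,.3209,.034],.094+np.pi/2)"
```

```text
t: 6.6
tool_pos: [0.4331, 0.3236, 0.1525]
ee_rot: [0.579, 0.815, -0.0, -0.0]
force: [1.1, -0.5, -1.5]
finger_gap: 0.536
finger_force: 62.4
t: 7.6
tool_pos: [0.4333, 0.3215, 0.1522]
ee_rot: [-0.049, 0.999, -0.0, -0.001]
force: [-0.3, 0.2, 0.0]
finger_gap: 0.535
finger_force: 62.3
t: 7.85
tool_pos: [0.4337, 0.3217, 0.1528]
ee_rot: [-0.045, 0.999, -0.0, -0.0]
force: [-0.6, -0.3, -0.7]
finger_gap: 0.537
finger_force: 62.3
lancet_carton 0.91 [322. 267.] 18863 [0.4298 0.3212 0.187 ] [64.8 45.2] 0.0894
at [0.434  0.3218 0.1531] yaw 1.661 shift mm [ -9.4 -73.  -96.9] dist 122.0 spin -1.48 q6 -1.25
at [0.434  0.3218 0.1531] yaw 1.661 shift mm [ -3.2  -1.2 119.1] dist 119.0 spin -0.003 q6 -1.25
```

View pics/w3.png

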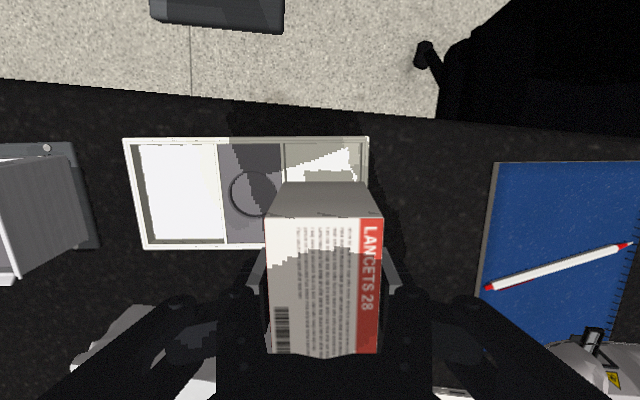

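```bash
python3 -m pendant '[[1,[-3,-1,38],0],[1,[0,0,38],0],[1,[0,0,30],0],[1,[0,0,12],0],[1,[0,0,4],0],[1,[0,0,0],0]]';  python3 -m pendant '[[0.2,[0,0,0],0],[0.2,[0,0,0],0],[0.2,[0,0,0],0],[0.2,[0,0,-40],0],[0,[0,0,-50],0],[0,[0,0,-40],0]]'; python3 -c "
from h import *
go([.425,-.351,.2],1.571)
go([.42,-.19,.2],1.571)"
```

```text
t: 8.7
tool_pos: [0.438, 0.3215, 0.0323]
ee_rot: [-0.046, 0.999, 0.0, 0.001]
force: [0.2, -0.4, -1.3]
finger_gap: 0.537
finger_force: 62.4
t: 9.45
tool_pos: [0.4376, 0.3213, 0.1636]
ee_rot: [-0.046, 0.999, 0.0, 0.001]
force: [0.5, -0.0, 0.5]
finger_gap: 1.002
finger_force: 0.0
at [0.4376 0.3213 0.1636] yaw 1.663 shift mm [  74.4 -668.3  -36.9] dist 673.0 spin 0.092 q6 -1.25
at [0.4376 0.3213 0.1636] yaw 1.663 shift mm [  64.5 -507.5  -36.8] dist 513.0 spin 0.092 q6 -1.25
```

```bash
python3 -m pendant '[[0,[7,-61,-5],0],[0,[7,-61,-5],0],[0,[7,-61,-5],0],[0,[7,-61,-5],0],[0,[7,-61,-5],0],[0,[7,-61,-5],0],[0,[7,-61,0],0],[0,[7,-61,0],0]]';  python3 -m pendant '[[0,[7,-60,0],0],[0,[6,-60,0],0],[0,[5,-60,0],0],[0,[0,0,0],0.18],[0,[0,0,0],0.18],[0,[0,0,0],0.18],[0,[0,0,0],0.18],[0,[0,0,0],0.18]]'; python3 -m pendant '[[0,[0,0,0],0.18],[0,[0,0,0],0.18],[0,[0,0,0],0.18],[0,[0,0,0],0.13],[0,[0,0,0],0],[0,[0,0,0],0]]'; python3 look.py w4 dropper_bottle slides_carton coverglass_carton cassette; python3 -c "
from h import *
go([.425,-.351,.018],.094)"
```

```text
t: 10.45
tool_pos: [0.4261, -0.172, 0.1918]
ee_rot: [-0.046, 0.999, -0.0, 0.001]
force: [1.0, 0.3, -0.2]
finger_gap: 1.002
finger_force: 0.0
t: 11.45
tool_pos: [0.425, -0.3508, 0.1914]
ee_rot: [0.396, 0.918, -0.0, 0.0]
force: [0.1, 0.7, -0.1]
finger_gap: 1.0
finger_force: 0.0
t: 12.2
tool_pos: [0.425, -0.3508, 0.1914]
ee_rot: [0.673, 0.74, -0.0, 0.0]
force: [0.6, 0.0, 1.1]
finger_gap: 0.998
finger_force: 0.0
dropper_bottle 0.58 [320. 187.] 931 [ 0.4232 -0.3536  0.0793] [10.4 10.4] 0.0972
slides_carton 0.72 [476. 184.] 5770 [ 0.5815 -0.3362  0.0341] [82.3 59.4] 1.0884
coverglass_carton 0.9 [368.  18.] 2689 [ 0.4522 -0.1907  0.0222] [54.9 45.6] 0.5669
cassette 0.63 [560.  29.] 1883 [ 0.6321 -0.1858  0.0051] [71.7 20.5] 0.4227
at [ 0.425  -0.3508  0.1913] yaw 0.094 shift mm [595.9  81.  -58.7] dist 604.0 spin 0.094 q6 -1.0
at [ 0.425  -0.3508  0.1913] yaw 0.094 shift mm [ -0.2  -0.  173.3] dist 173.0 spin -0.0 q6 -1.0
```

View pics/w4.png

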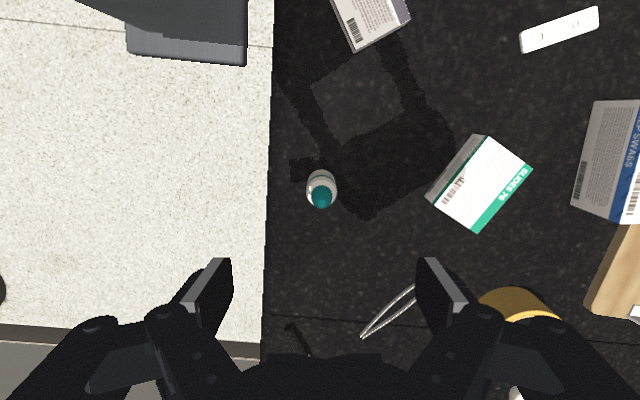

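```bash
python3 -m pendant '[[0,[-2,-1.5,45],0],[0,[0,0,45],0],[0,[0,0,45],0],[0,[0,0,38],0],[1,[0,0,0],0],[1,[0,0,0],0],[1,[0,0,0],0],[1,[0,0,0],0]]';  python3 -m pendant '[[1,[0,0,0],0],[1,[0,0,0],0],[1,[0,0,-40],0],[1,[0,0,-60],0],[1,[0,0,-50],0],[1,[0,0,0],0]]'; python3 -c "
from h import *
go([.4434,.2552,.17],.094)"
```

```text
t: 13.45
tool_pos: [0.4249, -0.3546, 0.0208]
ee_rot: [0.673, 0.739, -0.0, 0.002]
force: [-0.5, 0.4, 7.1]
finger_gap: 0.324
finger_force: 59.3
t: 14.2
tool_pos: [0.4261, -0.3559, 0.1747]
ee_rot: [0.673, 0.739, -0.001, 0.006]
force: [0.1, 0.3, -0.3]
finger_gap: 0.327
finger_force: 59.3
at [ 0.4261 -0.3559  0.1747] yaw 0.093 shift mm [606.9  74.1  -1. ] dist 611.0 spin -0.001 q6 -1.01
```

```bash
python3 -m pendant '[[1,[60.7,7.4,0],0],[1,[60.7,7.4,0],0],[1,[60.7,7.4,0],0],[1,[60.7,7.4,0],0],[1,[60.7,7.4,0],0],[1,[60.7,7.4,0],0],[1,[60.7,7.4,0],0],[1,[60.7,7.4,0],0]]';  python3 -m pendant '[[1,[60.7,7.4,0],0],[1,[60.7,7.4,0],0],[1,[0,0,0],0],[1,[0,0,0],0],[1,[0,0,0],0]]'; python3 look.py w5 dropper_bottle lancet_carton kit_tray; python3 -c "
from h import *
go([.4434,.2552,.032],.094)"
```

```text
t: 15.2
tool_pos: [0.4369, 0.138, 0.168]
ee_rot: [0.673, 0.739, 0.0, 0.0]
force: [0.7, -0.1, -0.1]
finger_gap: 0.323
finger_force: 59.3
t: 15.82
tool_pos: [0.441, 0.257, 0.168]
ee_rot: [0.674, 0.739, -0.0, -0.0]
force: [-0.3, -0.2, -0.1]
finger_gap: 0.326
finger_force: 59.3
dropper_bottle 0.86 [324. 282.] 6450 [0.4419 0.2588 0.2261] [10.8 10.2] 0.978
lancet_carton 0.6 [325. 118.] 5452 [0.4375 0.3215 0.0631] [70.1 44.9] 0.0942
kit_tray 0.94 [326. 180.] 13429 [0.4419 0.2737 0.0151] [108.5 178.1] 0.0974
at [0.4413 0.2574 0.1684] yaw 0.091 shift mm [ -8.2   8.  -81.6] dist 82.0 spin 0.091 q6 0.2
at [0.4413 0.2574 0.1684] yaw 0.091 shift mm [ -2.4   1.9 136.4] dist 136.0 spin -0.003 q6 0.2
```

View pics/w5.png

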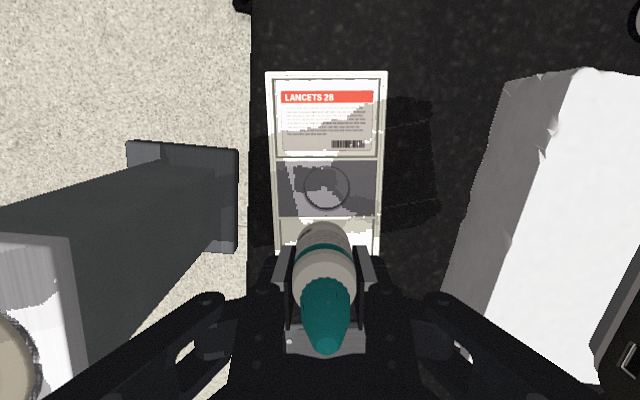

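```bash
python3 -c "
from h import *
i=camera_info('wrist');print(plane(i,[[326,187]],.014))
go([.4425,.2555,.030],.094)"
```

```text
[[0.44380086 0.25755309 0.014     ]]
at [0.4413 0.2574 0.1684] yaw 0.091 shift mm [ -2.    1.  138.4] dist 138.0 spin -0.003 q6 0.2
```

```bash
python3 -m pendant '[[1,[-1,1.5,45],0],[1,[0,0,45],0],[1,[0,0,36],0],[1,[0,0,8],0],[1,[0,0,4],0],[1,[0,0,0],0]]';  python3 -m pendant '[[0.3,[0,0,0],0],[0.3,[0,0,0],0],[0.3,[0,0,0],0],[0.3,[0,0,-40],0],[0,[0,0,-60],0],[0,[0,0,-60],0],[0,[0,0,0],0]]'; python3 look.py w6 dropper_bottle; python3 -m pendant '[[0,[-51,-5,0],0],[0,[-51,-5,0],0],[0,[-51,-5,0],0],[0,[-51,-5,0],0],[0,[-51,-5,0],0],[0,[-40.5,34.5,0],0],[0,[-40.5,34.5,0],0],[0,[-40.5,34.5,0],0]]';  python3 -m pendant '[[0,[-40.5,34.5,0],0],[0,[-40.5,34.5,0],0],[0,[0,0,0],0.177],[0,[0,0,0],0.177],[0,[0,0,0],0.177],[0,[0,0,0],0.177],[0,[0,0,0],0.177]]'; python3 -m pendant '[[0,[0,0,0],0.177],[0,[0,0,0],0.177],[0,[0,0,0],0],[0,[0,0,0],0]]'; python3 look.py w7 cassette; python3 -c "
from h import *
go([.632,-.186,.05],-1.148)"
```

```text
t: 16.77
tool_pos: [0.4438, 0.2577, 0.0317]
ee_rot: [0.674, 0.739, 0.001, 0.001]
force: [0.2, -0.1, -0.3]
finger_gap: 0.322
finger_force: 59.3
t: 17.65
tool_pos: [0.4463, 0.2587, 0.1965]
ee_rot: [0.673, 0.739, 0.005, 0.003]
force: [1.1, 0.3, -1.2]
finger_gap: 1.001
finger_force: 0.0
dropper_bottle 0.71 [317. 186.] 995 [0.4444 0.2582 0.085 ] [11.3 10.9] 0.4782
at [0.4428 0.2575 0.1908] yaw 0.093 shift mm [ -8.1   6.5 -59.2] dist 60.0 spin 0.093 q6 0.2
t: 18.75
tool_pos: [0.5555, -0.111, 0.1877]
ee_rot: [0.674, 0.739, -0.001, -0.002]
force: [0.3, 0.3, -0.4]
finger_gap: 1.002
finger_force: 0.0
t: 19.62
tool_pos: [0.6306, -0.1837, 0.1872]
ee_rot: [0.926, 0.377, -0.002, -0.002]
force: [-0.4, 0.3, -0.4]
finger_gap: 0.999
finger_force: 0.0
t: 20.12
tool_pos: [0.6313, -0.1841, 0.1888]
ee_rot: [0.977, 0.212, -0.001, -0.001]
force: [-1.0, -0.1, 0.6]
finger_gap: 1.0
finger_force: 0.0
cassette 0.59 [324. 177.] 1174 [ 0.6328 -0.1859  0.0048] [69.5 19.4] 0.4216
at [ 0.6317 -0.1842  0.1896] yaw -1.144 shift mm [  14.2 -470.5  -60. ] dist 475.0 spin -1.144 q6 0.68
at [ 0.6317 -0.1842  0.1896] yaw -1.144 shift mm [ -0.3   1.9 139.6] dist 140.0 spin 0.004 q6 0.68
```

View pics/w7.png

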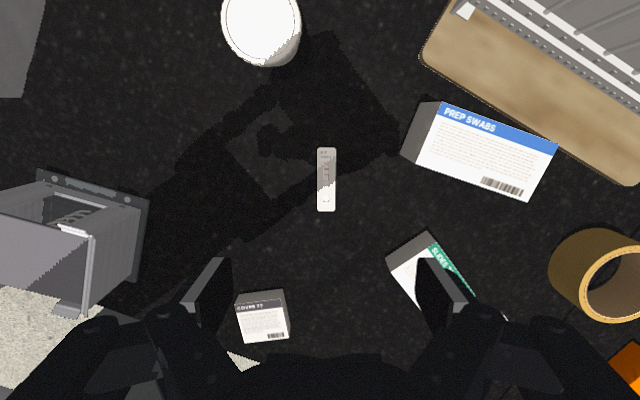

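```bash
python3 -m pendant '[[0.5,[0,2,45],0],[0.5,[0,0,55],0],[0.5,[0,0,55],0],[0.5,[0,0,15],0],[0.5,[0,0,0],0],[0.5,[0,0,0],0]]';  python3 -c "
from h import *
go([.6326,-.186,.002],-1.148)"
```

```text
t: 20.98
tool_pos: [0.635, -0.1873, 0.0235]
ee_rot: [0.977, 0.211, 0.002, 0.002]
force: [0.7, 0.2, 0.0]
finger_gap: 0.502
finger_force: 0.0
at [ 0.635  -0.1873  0.0235] yaw -1.146 shift mm [-1.7 -2.2 21.5] dist 22.0 spin 0.002 q6 0.68
```

```bash
python3 -m pendant '[[0.5,[-1,-1,14],0],[0.5,[0,0,6],0],[0.5,[0,0,0],0],[1,[0,0,0],0],[1,[0,0,0],0],[1,[0,0,0],0],[1,[0,0,0],0],[1,[0,0,0],0]]'; python3 -m pendant '[[1,[0,0,-30],0],[1,[0,0,-60],0],[1,[0,0,-60],0],[1,[0,0,0],0]]'; python3 look.py w8 cassette;  python3 -c "
from h import *
c=np.array([.4436,.2532])-66e-3*np.array([-np.sin(.094),np.cos(.094)]);print(c)
go([.46,-.05,.17])
go([*c,.17],.094+np.pi/2)"
```

```text
t: 21.98
tool_pos: [0.6319, -0.1859, 0.0008]
ee_rot: [0.978, 0.211, 0.0, 0.0]
force: [-0.2, 0.6, 4.0]
finger_gap: 0.201
finger_force: 59.1
t: 22.48
tool_pos: [0.635, -0.1874, 0.1572]
ee_rot: [0.978, 0.211, 0.005, 0.004]
force: [0.2, -0.1, -1.1]
finger_gap: 0.203
finger_force: 58.7
cassette 0.66 [325. 256.] 4980 [ 0.6352 -0.1874  0.1612] [71.1 20. ] 0.4283
at [ 0.6314 -0.1857  0.1504] yaw -1.146 shift mm [  14.3 -471.7  -99.7] dist 482.0 spin -1.146 q6 0.68
[0.44979487 0.18749137]
at [ 0.6314 -0.1857  0.1504] yaw -1.146 shift mm [-100.2 -194.2  -19.7] dist 219.0 spin None q6 0.68
at [ 0.6314 -0.1857  0.1504] yaw -1.146 shift mm [ -11.7 -414.8  -19.7] dist 415.0 spin 0.331 q6 0.68
```

```bash
python3 -m pendant '[[1,[-25,-48.5,0],0],[1,[-25,-48.5,0],0],[1,[-25,-48.5,0],0],[1,[-25,-48.5,0],0],[1,[22,-55,0],0],[1,[22,-55,0],0],[1,[22,-55,0],0],[1,[22,-55,0],0]]'; python3 -m pendant '[[1,[0,0,0],0.166],[1,[0,0,0],0.166],[1,[0,0,0],0],[1,[0,0,0],0],[1,[0,0,0],0]]'; python3 look.py w9 cassette kit_tray;  python3 -c "
from h import *
go([.4498,.1875,.0055],.094+np.pi/2)"
```

```text
t: 23.58
tool_pos: [0.4478, 0.1881, 0.1479]
ee_rot: [0.978, 0.211, -0.002, -0.0]
force: [1.4, -0.1, 0.4]
finger_gap: 0.205
finger_force: 58.8
t: 24.2
tool_pos: [0.4496, 0.1863, 0.1498]
ee_rot: [0.999, 0.047, -0.0, 0.0]
force: [-0.9, 0.0, -0.1]
finger_gap: 0.206
finger_force: 58.8
cassette 0.59 [325. 254.] 4882 [0.45   0.1863 0.1538] [70.9 20. ] 0.0877
kit_tray 0.82 [278. 174.] 16937 [0.4444 0.2535 0.0151] [108.1 218.1] 0.0977
at [0.4499 0.1864 0.1503] yaw -1.478 shift mm [  6.  -63.3 -99.7] dist 118.0 spin -1.478 q6 1.62
at [0.4499 0.1864 0.1503] yaw -1.478 shift mm [  0.   -1.1 144.8] dist 145.0 spin -0.001 q6 1.62
```

View pics/w9.png

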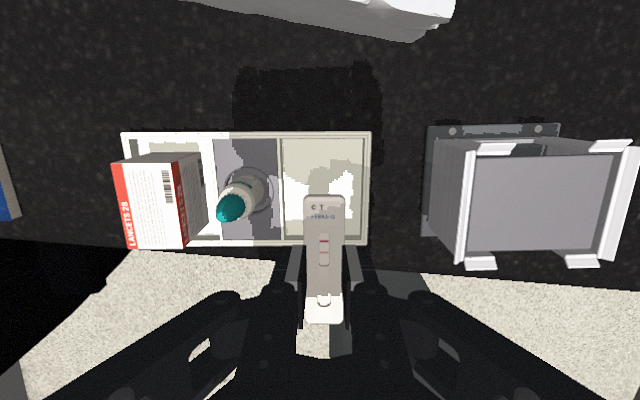

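```bash
python3 -m pendant '[[1,[0,2,45],0],[1,[0,0,45],0],[1,[0,0,35],0],[1,[0,0,13],0],[1,[0,0,4],0],[1,[0,0,0],0],[1,[0,0,0],0]]'; python3 -m pendant '[[1,[0,0,2.5],0],[1,[0,0,0],0],[0.68,[0,0,0],0],[0.68,[0,0,0],0],[0.68,[0,0,0],0],[0.68,[0,0,-20],0],[0.5,[0,0,-50],0],[0,[0,0,-60],0]]'; python3 -m pendant '[[0,[0,0,-40],0],[0,[0,0,0],0]]'; python3 look.py w10 cassette; python3 -c "
from h import *
go([.42,-.1,.19])
go([.5815,-.336,.19],-.482)"
```

```text
t: 25.22
tool_pos: [0.4513, 0.1848, 0.0096]
ee_rot: [0.999, 0.046, 0.001, -0.0]
force: [0.1, 0.0, 0.0]
finger_gap: 0.201
finger_force: 58.8
t: 26.22
tool_pos: [0.4489, 0.1844, 0.1362]
ee_rot: [0.999, 0.046, -0.001, 0.0]
force: [1.0, 0.4, 0.4]
finger_gap: 0.696
finger_force: 0.0
t: 26.48
tool_pos: [0.4528, 0.185, 0.1799]
ee_rot: [0.999, 0.046, 0.004, -0.0]
force: [0.7, -0.4, -0.2]
finger_gap: 0.998
finger_force: 0.0
cassette 0.9 [324. 182.] 1233 [0.4513 0.1849 0.0078] [69.3 19.5] 0.1024
at [0.4498 0.1846 0.1754] yaw -1.478 shift mm [  6.2 -65.1 -74.6] dist 99.0 spin -1.478 q6 1.62
at [0.4498 0.1846 0.1754] yaw -1.478 shift mm [-56.1 280.6 -14.6] dist 286.0 spin None q6 1.62
at [0.4498 0.1846 0.1754] yaw -1.478 shift mm [ 82.8 530.5 -14.6] dist 537.0 spin -0.996 q6 1.62
```

View pics/w10.png

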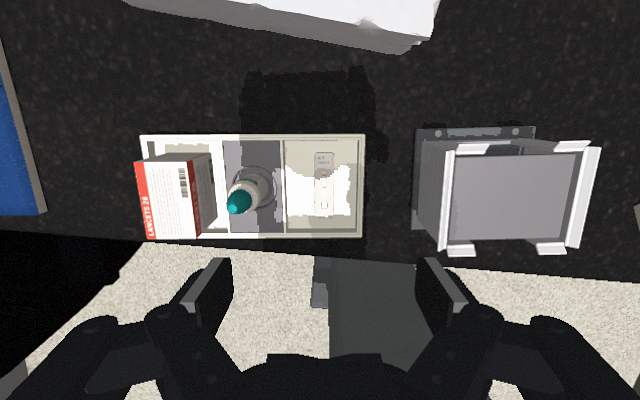

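```bash
python3 -m pendant '[[0,[9.2,59,-2],0],[0,[9.2,59,-2],0],[0,[9.2,59,-2],0],[0,[9.2,59,-2],0],[0,[9.2,59,-2],0],[0,[9.2,59,-2],0],[0,[9.2,59,-2],0],[0,[9.2,59,0],0]]'; python3 -m pendant '[[0,[9.2,58,0],0],[0,[0,0,0],-0.166],[0,[0,0,0],-0.166],[0,[0,0,0],-0.166],[0,[0,0,0],-0.166],[0,[0,0,0],-0.166],[0,[0,0,0],-0.166],[0,[0,0,0],0]]'; python3 -m pendant '[[0,[0,0,0],0],[0,[0,0,0],0]]'; python3 look.py w11 slides_carton;  python3 -c "
from h import *
go([.5815,-.336,.002],-.482)"
```

```text
t: 27.58
tool_pos: [0.5664, -0.2798, 0.1871]
ee_rot: [0.999, 0.046, -0.001, -0.001]
force: [0.9, 0.4, 1.0]
finger_gap: 1.001
finger_force: 0.0
t: 28.58
tool_pos: [0.5807, -0.3347, 0.1871]
ee_rot: [0.856, 0.517, -0.001, -0.002]
force: [-0.2, -0.5, -0.0]
finger_gap: 0.999
finger_force: 0.0
t: 28.82
tool_pos: [0.5815, -0.3353, 0.1892]
ee_rot: [0.856, 0.517, -0.0, -0.0]
force: [-0.3, 0.3, 0.9]
finger_gap: 0.995
finger_force: 0.0
slides_carton 0.91 [324. 184.] 4975 [ 0.5817 -0.3364  0.034 ] [82.6 58.1] 1.0874
at [ 0.5816 -0.3354  0.1897] yaw -0.483 shift mm [ 457.4 -388.4  -60.3] dist 603.0 spin -0.483 q6 -0.22
at [ 0.5816 -0.3354  0.1897] yaw -0.483 shift mm [ -0.5   0.2 187.7] dist 188.0 spin -0.001 q6 -0.22
```

View pics/w11.png

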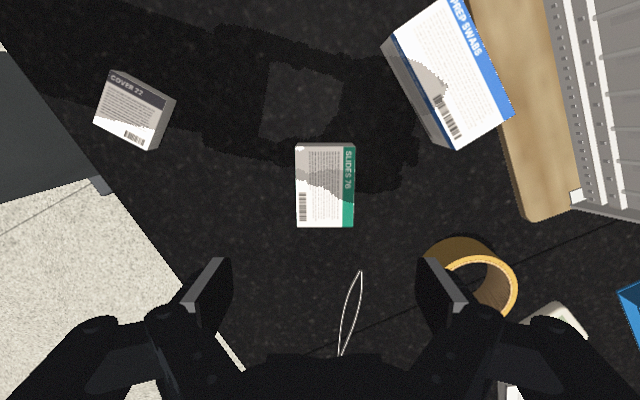

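```bash
python3 -m pendant '[[0,[-0.5,0,45],0],[0,[0,0,50],0],[0,[0,0,50],0],[0,[0,0,32],0],[0,[0,0,9],0],[0,[0,0,0],0],[0,[0,0,0],0]]'; python3 -m pendant '[[1,[0,0,0],0],[1,[0,0,0],0],[1,[0,0,0],0],[1,[0,0,0],0],[1,[0,0,0],0],[1,[0,0,0],0]]'; python3 -c "
from h import *
go([.5815,-.336,.002],-.482)"
```

```text
t: 29.8
tool_pos: [0.5828, -0.3371, 0.0062]
ee_rot: [0.855, 0.518, 0.001, 0.002]
force: [-0.6, -0.1, 0.2]
finger_gap: 1.003
finger_force: 0.0
t: 30.55
tool_pos: [0.5823, -0.3367, 0.0055]
ee_rot: [0.855, 0.518, 0.0, 0.001]
force: [-0.6, 0.1, 6.4]
finger_gap: 0.684
finger_force: 66.9
at [ 0.5823 -0.3367  0.0055] yaw -0.482 shift mm [ 0.2 -1.   3.4] dist 4.0 spin -0.0 q6 -0.22
```

```bash
python3 -m pendant '[[1,[0,0,-15],0],[1,[0,0,-40],0],[1,[0,0,-50],0],[1,[0,0,-40],0],[1,[0,0,-15],0],[1,[0,0,0],0]]'; python3 -m pendant '[[1,[34.5,-34,0],0],[1,[34.5,-34,0],0],[1,[34.5,-34,0],0],[1,[34.5,-34,0],0],[1,[34.5,-34,0],0],[1,[34.5,-34,0],0],[1,[34.5,-34,0],0],[1,[34.5,-34,0],0]]'; python3 -m pendant '[[1,[0,0,0],-0.15],[1,[0,0,0],-0.15],[1,[0,0,0],-0.15],[1,[0,0,0],-0.15],[1,[0,0,0],0],[1,[0,0,0],0],[1,[0,0,0],0]]'; python3 look.py w12 slides_carton glass_well; python3 -c "
from h import *
go([.4704,.0335,.084],.1176)"
```

```text
t: 31.3
tool_pos: [0.5815, -0.336, 0.1642]
ee_rot: [0.855, 0.518, 0.0, 0.0]
force: [-0.8, 0.1, -2.8]
finger_gap: 0.689
finger_force: 66.3
t: 32.3
tool_pos: [0.4659, 0.0364, 0.1612]
ee_rot: [0.856, 0.518, -0.002, -0.002]
force: [0.4, -0.1, -0.9]
finger_gap: 0.694
finger_force: 66.2
t: 33.17
tool_pos: [0.468, 0.0348, 0.1633]
ee_rot: [0.665, 0.747, -0.0, -0.0]
force: [0.1, -0.4, -1.6]
finger_gap: 0.69
finger_force: 66.3
slides_carton 0.93 [321. 266.] 24078 [0.468  0.0367 0.192 ] [59.1 78.2] 0.1146
slides_carton 0.4 [324. 162.] 3111 [0.4662 0.0687 0.0761] [72.2 24.4] 0.1207
glass_well 0.61 [324. 154.] 6935 [0.4653 0.0758 0.0829] [94.3 32.4] 0.1234
at [0.4683 0.0347 0.1637] yaw 0.117 shift mm [216.    7.  -86.3] dist 233.0 spin 0.117 q6 -0.3
at [0.4683 0.0347 0.1637] yaw 0.117 shift mm [-1.4  1.9 79.7] dist 80.0 spin -0.0 q6 -0.3
```

View pics/w12.png

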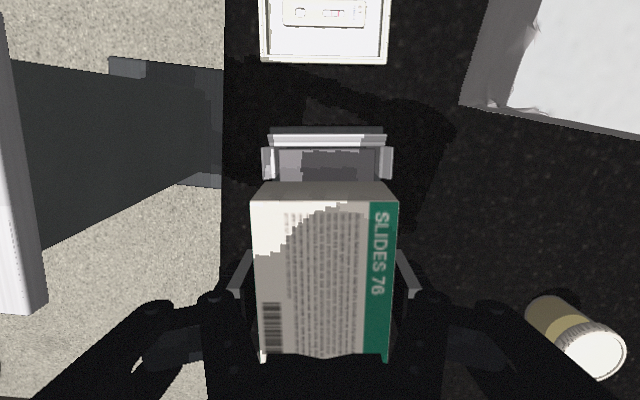

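```bash
python3 -m pendant '[[1,[-1,1.5,30],0],[1,[0,0,25],0],[1,[0,0,12],0],[1,[0,0,5],0],[1,[0,0,0],0],[1,[0,0,0],0]]'; python3 -c "
from h import *
go([.4704,.0335,.082],.1176);s=[monitor.observe()['force'][2] for _ in range(5)];print(s)"
```

```text
t: 34.08
tool_pos: [0.4707, 0.0338, 0.0928]
ee_rot: [0.664, 0.748, 0.0, 0.001]
force: [0.0, -1.1, -1.7]
finger_gap: 0.69
finger_force: 66.3
at [0.4707 0.0338 0.0928] yaw 0.118 shift mm [-0.2 -0.4 10.8] dist 11.0 spin 0.0 q6 -0.3
[np.float64(-1.6957666356223702), np.float64(-1.6957666356223702), np.float64(-1.6957666356223702), np.float64(-1.6957666356223702), np.float64(-1.6957666356223702)]
```

```bash
python3 -m pendant '[[1,[0,0,6],0],[1,[0,0,6],0],[1,[0,0,6],0],[1,[0,0,6],0],[1,[0,0,6],0],[1,[0,0,5],0],[1,[0,0,5],0],[1,[0,0,3],0]]'; python3 -m pendant '[[1,[0,0,0],0],[1,[0,0,0],0],[1,[0,0,0],0],[1,[0,0,0],0]]'; python3 look.py w13 slides_carton
```

```text
t: 35.08
tool_pos: [0.47, 0.0339, 0.0486]
ee_rot: [0.664, 0.748, 0.0, 0.0]
force: [-0.1, 0.1, 0.3]
finger_gap: 0.688
finger_force: 66.5
t: 35.58
tool_pos: [0.4698, 0.0339, 0.0488]
ee_rot: [0.664, 0.748, -0.0, -0.0]
force: [0.1, -0.3, -0.0]
finger_gap: 0.695
finger_force: 66.5
slides_carton 0.94 [323. 270.] 24058 [0.4699 0.0363 0.0775] [58.7 77.4] 0.1222
at [0.4698 0.0339 0.0488] yaw 0.118 shift mm [ 216.9    5.7 -201.2] dist 296.0 spin 0.118 q6 -0.3
```

```bash
python3 -m pendant '[[0.15,[0,0,0],0],[0.15,[0,0,0],0],[0.15,[0,0,0],0],[0.15,[0,0,0],0],[0.15,[0,0,-15],0],[0.15,[0,0,-30],0],[0,[0,0,-50],0],[0,[0,0,-50],0]]'; python3 -m pendant '[[0,[0,0,0],0],[0,[0,0,0],0]]'; python3 look.py w14 slides_carton; python3 -c "
from h import *
go([.451,-.186,.19],.57);go([.451,-.186,.19],.57+np.pi/2)"
```

```text
t: 36.67
tool_pos: [0.4698, 0.0339, 0.1963]
ee_rot: [0.664, 0.748, 0.0, 0.0]
force: [0.7, -0.3, -0.3]
finger_gap: 0.999
finger_force: 0.0
t: 36.92
tool_pos: [0.4698, 0.034, 0.1941]
ee_rot: [0.664, 0.748, 0.0, 0.0]
force: [-0.2, 0.8, -0.6]
finger_gap: 1.0
finger_force: 0.0
slides_carton 0.61 [322. 193.] 6237 [0.4698 0.0335 0.0756] [58.2 82.5] 0.1173
slides_carton 0.5 [341. 145.] 915 [0.4705 0.0332 0.0416] [72.  92.9] 0.1179
at [0.469  0.0341 0.1926] yaw 0.118 shift mm [216.7   6.4 -57.3] dist 224.0 spin 0.118 q6 -0.3
at [0.469  0.0341 0.1926] yaw 0.118 shift mm [-216.5  -43.7    2.5] dist 221.0 spin -0.452 q6 -0.3
at [0.469  0.0341 0.1926] yaw 0.118 shift mm [-216.5  -43.7    2.5] dist 221.0 spin 1.119 q6 -0.3
```

View pics/w14.png

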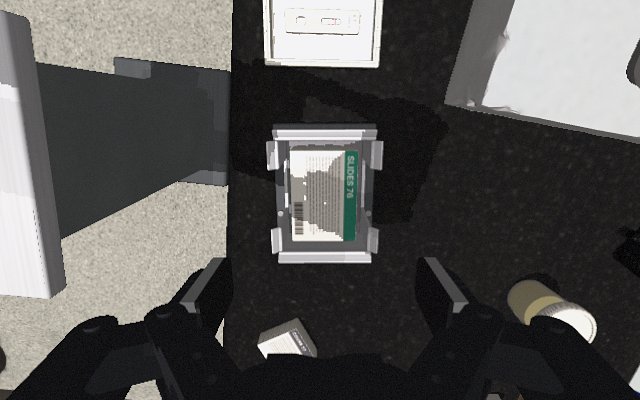

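```bash
python3 -m pendant '[[0,[-54,-11,0],0],[0,[-54,-11,0],0],[0,[-54,-11,0],0],[0,[-54,-11,0],0],[0,[0,0,0],-0.15],[0,[0,0,0],-0.15],[0,[0,0,0],-0.15],[0,[0,0,0],0]]'; python3 -m pendant '[[0,[0,0,0],0],[0,[0,0,0],0]]'; python3 look.py w15 coverglass_carton; python3 -c "
from h import *
go([.451,-.187,.005],.57)"
```

```text
t: 38.02
tool_pos: [0.451, -0.1853, 0.1924]
ee_rot: [0.481, 0.876, 0.0, -0.001]
force: [-0.0, 0.3, 0.4]
finger_gap: 1.005
finger_force: 0.0
t: 38.28
tool_pos: [0.4516, -0.1856, 0.1935]
ee_rot: [0.481, 0.877, 0.0, -0.0]
force: [1.2, 0.7, -0.3]
finger_gap: 0.998
finger_force: 0.0
coverglass_carton 0.83 [323. 181.] 2915 [ 0.4496 -0.1859  0.022 ] [55.  55.4] 0.5795
at [ 0.4517 -0.1857  0.1937] yaw 0.567 shift mm [368.3 232.7 -56.2] dist 439.0 spin 0.567 q6 -1.21
at [ 0.4517 -0.1857  0.1937] yaw 0.567 shift mm [ -0.8  -1.3 188.7] dist 189.0 spin -0.003 q6 -1.21
```

View pics/w15.png

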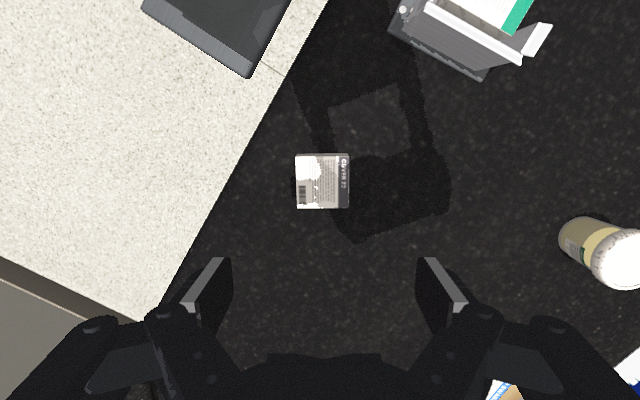

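```bash
python3 -m pendant '[[0,[1,-2,45],-0.012],[0,[0,0,50],0],[0,[0,0,50],0],[0,[0,0,35],0],[0,[0,0,10],0],[0,[0,0,3],0],[0,[0,0,0],0],[0,[0,0,0],0]]'; python3 -m pendant '[[1,[0,0,0],0],[1,[0,0,0],0],[1,[0,0,0],0],[1,[0,0,0],0],[1,[0,0,0],0],[1,[0,0,0],0]]'; python3 -c "
from h import *
go([.4698,.0335,.165],.1176)"
```

```text
t: 39.38
tool_pos: [0.4505, -0.1868, 0.0022]
ee_rot: [0.475, 0.88, -0.0, 0.001]
force: [-0.3, -0.1, 0.1]
finger_gap: 1.002
finger_force: 0.0
t: 40.12
tool_pos: [0.4501, -0.1864, 0.0016]
ee_rot: [0.475, 0.88, -0.0, 0.001]
force: [-0.4, 0.6, 6.2]
finger_gap: 0.633
finger_force: 64.1
at [ 0.4501 -0.1864  0.0016] yaw 0.58 shift mm [ 172.9  137.1 -163.6] dist 275.0 spin 0.462 q6 -1.22
```

```bash
python3 -m pendant '[[1,[0,0,-15],0],[1,[0,0,-40],0],[1,[0,0,-50],0],[1,[0,0,-45],0],[1,[0,0,-13],0],[1,[0,0,0],0]]'; python3 -m pendant '[[1,[34.5,27.5,0],0],[1,[34.5,27.5,0],0],[1,[34.5,27.5,0],0],[1,[34.5,27.5,0],0],[1,[34.5,27.5,0],0],[1,[0,0,0],0.154],[1,[0,0,0],0.154],[1,[0,0,0],0.154]]'; python3 -m pendant '[[1,[0,0,0],0],[1,[0,0,0],0],[1,[0,0,0],0]]'; python3 look.py w16 coverglass_carton slides_carton; python3 -c "
from h import *
go([.4698,.0335,.085],.1176)"
```

```text
t: 40.88
tool_pos: [0.4495, -0.186, 0.164]
ee_rot: [0.475, 0.88, -0.0, 0.0]
force: [-0.2, 0.3, -1.4]
finger_gap: 0.63
finger_force: 63.7
t: 41.88
tool_pos: [0.4681, 0.0342, 0.1609]
ee_rot: [0.666, 0.746, -0.001, -0.002]
force: [-0.7, -0.4, -0.6]
finger_gap: 0.637
finger_force: 63.7
t: 42.25
tool_pos: [0.4696, 0.0336, 0.1633]
ee_rot: [0.664, 0.748, -0.0, -0.0]
force: [0.2, 0.1, -1.1]
finger_gap: 0.635
finger_force: 63.7
coverglass_carton 0.87 [325. 268.] 15230 [0.4697 0.0334 0.1838] [55.5 56.5] 0.1125
slides_carton 0.86 [321. 179.] 4478 [0.4675 0.0537 0.0756] [58.3 41.8] 0.1143
slides_carton 0.54 [322.  40.] 5711 [0.4522 0.1673 0.0164] [108.1  46.2] 0.111
at [0.4699 0.0336 0.1638] yaw 0.119 shift mm [217.2   5.8 -86.2] dist 234.0 spin 0.119 q6 -0.3
at [0.4699 0.0336 0.1638] yaw 0.119 shift mm [-0.1 -0.1 78.8] dist 79.0 spin 0.001 q6 -0.3
```

View pics/w16.png

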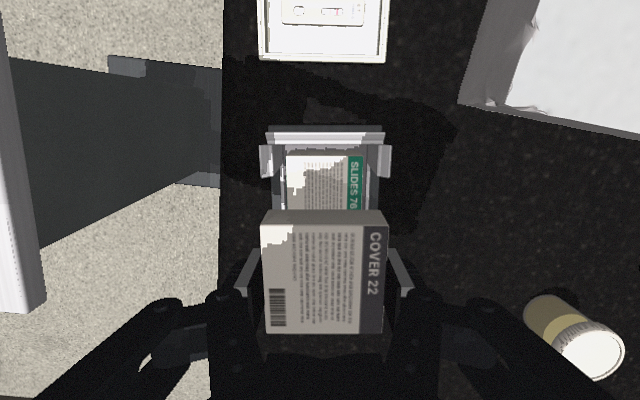

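```bash
python3 -m pendant '[[1,[0,0,30],0],[1,[0,0,28],0],[1,[0,0,14],0],[1,[0,0,7],0],[1,[0,0,3],0],[1,[0,0,0],0],[1,[0,0,0],0]]'; python3 -m pendant '[[1,[0,0,4],0],[1,[0,0,4],0],[1,[0,0,4],0],[1,[0,0,4],0],[1,[0,0,4],0],[1,[0,0,3],0],[1,[0,0,2],0],[1,[0,0,0],0]]'; python3 -m pendant '[[1,[0,0,0],0],[1,[0,0,0],0],[1,[0,0,0],0]]';python3 look.py w17 coverglass_carton
```

```text
t: 43.28
tool_pos: [0.4705, 0.0336, 0.0825]
ee_rot: [0.664, 0.748, 0.0, 0.001]
force: [-0.9, -0.6, -1.4]
finger_gap: 0.63
finger_force: 63.7
t: 44.28
tool_pos: [0.4698, 0.0337, 0.0567]
ee_rot: [0.664, 0.748, -0.0, -0.0]
force: [0.4, 0.4, 0.5]
finger_gap: 0.635
finger_force: 63.8
t: 44.65
tool_pos: [0.4699, 0.0337, 0.0568]
ee_rot: [0.664, 0.748, -0.0, -0.0]
force: [0.0, 0.9, -0.2]
finger_gap: 0.635
finger_force: 63.9
coverglass_carton 0.89 [324. 267.] 15208 [0.4697 0.0337 0.0773] [55.6 56.4] 0.1133
at [0.4699 0.0337 0.0568] yaw 0.118 shift mm [ 217.2    5.7 -193.2] dist 291.0 spin 0.118 q6 -0.3
```

```bash
python3 -m pendant '[[0.15,[0,0,0],0],[0.15,[0,0,0],0],[0.15,[0,0,0],0],[0.15,[0,0,0],0],[0.15,[0,0,-15],0],[0.15,[0,0,-30],0],[0,[0,0,-50],0],[0,[0,0,-50],0]]'; python3 -m pendant '[[0,[0,0,0],0],[0,[0,0,0],0],[0,[0,0,0],0],[0,[0,0,0],0]]'; python3 look.py w18 coverglass_carton slides_carton lancet_carton dropper_bottle cassette
```

```text
t: 45.75
tool_pos: [0.4698, 0.0337, 0.2043]
ee_rot: [0.664, 0.748, 0.0, 0.0]
force: [1.3, 0.5, 0.3]
finger_gap: 1.004
finger_force: 0.0
t: 46.25
tool_pos: [0.4692, 0.0338, 0.2006]
ee_rot: [0.664, 0.748, -0.001, -0.001]
force: [-0.1, -0.0, 0.4]
finger_gap: 0.998
finger_force: 0.0
coverglass_carton 0.75 [492. 398.] 102 [ 0.7343 -0.239   0.0141] [17.4  4.3] 0.2073
coverglass_carton 0.64 [324. 192.] 3876 [0.4698 0.0342 0.0758] [55.2 55. ] 0.1133
slides_carton 0.82 [322. 158.] 1291 [0.4699 0.034  0.0537] [55.9 81.8] 0.1063
slides_carton 0.44 [356. 193.] 8512 [0.4703 0.0338 0.0825] [ 94.4 116.2] 0.1197
slides_carton 0.25 [325. 194.] 3879 [0.4698 0.0342 0.0758] [55.2 55. ] 0.1133
cassette 0.97 [325.  23.] 1741 [0.4505 0.1844 0.008 ] [69.5 20.5] 0.1025
at [0.4699 0.0336 0.2016] yaw 0.118 shift mm [217.2   5.7 -48.4] dist 223.0 spin 0.118 q6 -0.3
```

View pics/w18.png

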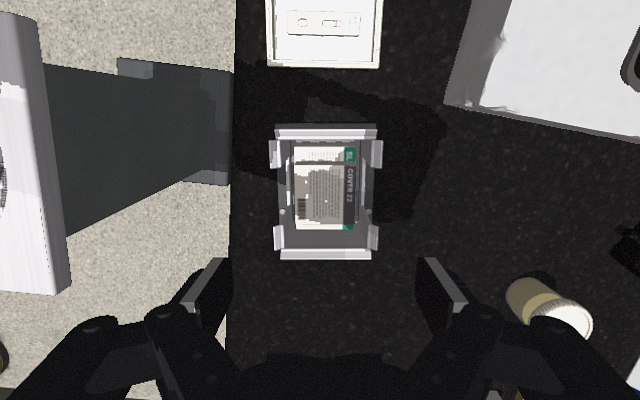

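The cover-glass carton is at (323,192), flat and central on the slides carton. The measured tops are 76 mm and 54 mm, and the cassette is in its bay at (325,23). I'll run one numeric check from the top camera, then hand in.

Run:
```python
from h import *
from plant import manip
p,d=camera("top"); i=camera_info("top"); ok=0
for n in["lancet_carton","dropper_bottle","swab_carton","specimen_cup"]:
    for c in cut_out("top",n)[:2]:
        P=cloud(i,d,c["region"])
        if len(P)>4: print(n,round(c["confidence"],2),*[np.round(x,3) for x in top(P,.006)])
print(manip.close_job())
```

```text
lancet_carton 0.82 [0.438 0.319 0.064] [69.8 46.6] 0.078
lancet_carton 0.19 [ 0.734 -0.083  0.069] [55.6 58.5] 0.024
dropper_bottle 0.57 [0.444 0.254 0.081] [11.4  9.3] 0.129
swab_carton 0.91 [ 0.722 -0.294  0.063] [ 53.9 109.2] 0.142
specimen_cup 0.63 [0.474 0.    0.055] [54.5 13.5] 0.111
specimen_cup 0.58 [ 0.734 -0.085  0.069] [55.3 47.3] 0.006
the job is handed in; nothing more can be done
None
```

Both kits are made up and the job is handed in at about 46 s; final camera checks showed all five items in their places and the swab carton and specimen cup where they stood (no verdict was returned).

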